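Find the heavy side of a housing on the welding positioner and hold it down

TASK

A counterweight is welded somewhere inside the round steel housing on the blue bench positioner, and nothing outside shows where. Take the crank handle and turn the housing through at least one full turn, either way, to feel by the effort where its heavy side is; then bring the heavy side straight down and finish while still gripping the handle and holding it there. Leave the other things on the table alone.

Things in the scene. Friction and masses are not known exactly. Their poses are not given: they have to be found in the camera images.
- stand: Blue bench positioner, fixed: foot 150 x 200 mm, 204 mm high column. Origin on the table, right below the level spindle. Its x axis is level, parallel to the spindle; its z is up. Housing, crank and handle are on its -x side: the housing's front is 70 mm from the origin along -x, the crank bar's front (bar 176 x 34 mm, 12 mm thick) 82 mm. Place and direction differ each time.
- hub (a point): Middle of the round closed steel housing (170 mm across, 55 mm thick, rim 184 mm), on the spindle axis 165 mm above the table, 42 mm from the stand's origin along its -x. Inside, unseen, a counterweight of about 0.6 kg (give or take 15 percent) is fixed 55 mm off the axis, in another direction each time; at the start never within 25 degrees of straight down. All else is balanced.
- spindle (a point): A point in the air on the spindle axis, 165 mm above the table and 165 mm from the stand's origin along the stand's -x: centre of the circle (radius 70 mm) on which the handle's origin travels. It does not turn; its axes are the stand's.
- handle: Black round crank handle, 26 mm across, 90 mm long, parallel to the spindle; its ends are 33 and 123 mm in front of the crank bar. It spins freely on its pin, so a gripper may keep its own direction all the way round. Origin on its axis, 83 mm in front of the bar, 70 mm off the spindle axis. Nothing else is in front of the bar but a flat boss, 12 mm high, at its other end.
- housing (a joint): Turn of housing and crank (rad), no stops, full turns add up; starts within 0.7 of 0. The handle is at spindle + 70 mm x (cos(value) x stand's z + sin(value) x stand's y). It stays where it is left: steady drag about 6.5 N at the handle, to which the weight adds up to about 4.8 N when level and rising, or takes off as much while sinking. When the crank stops, little of the drag shows.
- pipe_stub: Short upright steel pipe, 60 mm across, 70 mm high; origin at its foot. To be left alone.
- angle: Steel angle bracket, 100 x 50 mm foot, 100 mm high; origin under the foot's middle. To be left alone.
- hammer: Hammer lying on the table; to be left alone.

How it is judged:
By the outcome, as a careful person would: the job done as asked, in the order asked, and still so for the second after the job is handed in, while the arm keeps its last pose, push and grip.
It also fails if it takes over 67 s, if anything falls off the work surface, if the arm or the gripper's body presses on something with over 40 N, if the wrist force passes 120 N, or if a joint passes its speed limit or range.

ROBOT

A 7-joint arm with a two-finger parallel gripper is mounted at the origin on the work surface. World frame = base frame: x ahead of the robot, y to its left, z up, the work surface at z = 0. Lengths are in m, angles in rad, forces in N, time in s.
With the tool pointing down it reaches from about 0.4 to 0.85 m from the base axis. Payload 10.4 kg.
Tool frame: the origin (TCP) lies between the finger pads; the fingertips stand 11 mm ahead of it and the grasp point (between the pads) lies 8 mm behind it; z points along the fingers, y is the direction in which the jaws open and shut (so a half turn about z gives the same grasp; the last joint's range is limited). The gripper opens to 87 mm and grips with 3 to 60 N. Pads are 19 mm wide; open, the fingers measure 117 mm over their backs; the gripper's body (75 mm by 190 mm) begins 51 mm behind the grasp point.
Start: joints at [1.302, 0.332, -0.065, 1.46, 0.022, 1.35, -0.088], TCP at [0.152, -0.606, 0.234] pointing down, gripper open.
Joint ranges: [-2.6, 2.6], [-0.5, 2.12], [-1.47, 1.34], [0.16, 2.42], [-1.27, 4.41], [0.06, 2.06], [-2.6, 2.6]. Speed limits (rad/s): [2.22, 2.22, 2.79, 2.79, 3.14, 3.14, 3.14].

INTERFACE

Orientations are given as a unit quaternion [x, y, z, w].
In Python, from bench import r, eyes gives the robot as it stands.
- The arm moves only by the shell command python3 -m inch 'ROWS' [FORCE]. ROWS is a JSON object of lists of equal length, an entry for each row: "translation": the shift along the world's x, y, z scaled (see below), a list of three; "rot": the turn, a rotation vector about the world's x, y, z scaled (see below), a list of three; "jaw": the finger opening in mm, from 0 to 87. In form: {"translation": [[tx, ty, tz], ...], "rot": [[ax, ay, az], ...], "jaw": [jaw, ...]}. A call has 1 to 20 rows; each row is the pose to reach, as a shift and turn from the pose measured when the call began; what a row does not reach only later rows make up. The controller multiplies each number of a shift by 100 mm and each number of a turn by 60 degrees. A row lasts 1/10 s, in which the tool goes at most 50 mm and 8.59 degrees, less where a joint would pass 70% of its speed; a pose out of reach is approached as far as the arm can. A call with a number of a shift or a turn outside -1 to 1 is refused whole. A call with a gripper value outside its range is refused whole. The fingers move at their own pace and stop on an object; FORCE is the grip in N (left out, the last holds). Time passes only in rows, so rows that repeat a pose let the fingers close. It gives the time, the measured TCP pose, the force and the opening at its end, in the units of the state.
- r.read_state(): the state, without advancing time (a new reading comes with each control period).
- eyes.camera(name): name is "side" or "top"; returns the picture (384x512x3 uint8, blue, green, red); there is no depth.
- eyes.calibration(name): a dict with "fx", "fy", "cx", "cy" (pixels), "distortion" ([k1, k2, p1, p2, k3] as OpenCV has them; the pictures are not rectified), "R" (3x3) and "t" (3): a world point X has camera coordinates R X + t. Camera axes: x right, y down, z forward; pixel columns grow to the right and rows downward; lengths in m; the calibration is good to about 2 mm. A picture is of the moment at which its call begins. calibration takes no time and is no camera call.
- r.close_job(): hands the job in, once; it reports no verdict.
The state is a dict: "time": time; "joint_positions": joint angles; "joint_vel": joint speeds; "joint_torque": joint torques, N m; "ee_pos": TCP position; "eef_rot": TCP orientation; "ft_force": force on the tool from outside, world axes, zero at the start; "torque": the same for the moment, N m; "width": finger opening in m.
Only numpy, scipy, OpenCV 4.12 (cv2) and the standard library are available. Lean on these libraries where they do the work, as an engineer would, in place of code of your own. Each camera call takes 0.05 s, during which the arm holds its last target. There are 200 camera calls.

## Working session

There is one attempt and no reset: what is moved stays moved. The work goes in short steps, Python scripts to look and compute and a shell command to move; the robot and the scene stay as the last step left them, time stands still between calls to the robot, and variables do not carry over. Pictures are saved under pics/ and viewed, about 8 in all and at most 12, crops included, and the job is handed in when it is done.

```bash
mkdir -p pics; ls; python3 - <<'E'
from bench import r, eyes
import cv2
s=r.read_state()
for k,v in s.items(): print(k,v)
for n in("side","top"):
    cv2.imwrite(f"pics/{n}0.png",eyes.camera(n)); c=eyes.calibration(n); print(n,c)
E
```

```text
pics
time 0.0
joint_positions [ 1.30235823  0.3328451  -0.06468906  1.46097811  0.02159178  1.34990017
 -0.08849328]
joint_vel [-3.99026639e-04 -2.58291370e-05  7.90461632e-04 -1.75701174e-05
  2.10286886e-04 -2.92541085e-04 -1.44314838e-03]
joint_torque [ 2.82817609e-04 -6.23255610e+01  2.50780920e-02 -3.89893305e+01
 -6.13456196e-02  3.97852168e-02  1.19030706e-04]
ee_pos [ 0.15200137 -0.60583404  0.23275305]
eef_rot [ 9.92453703e-01  1.22617827e-01 -1.19857727e-04 -7.07731813e-04]
ft_force [-0.90691107  0.51190239  0.49035296]
torque [ 0.0770267   0.03033341 -0.02952029]
width 0.08684446172609579
side {'fx': 489.8101041967279, 'fy': 489.8101041967279, 'cx': 261.53279500631237, 'cy': 191.57886235352814, 'distortion': array([0.05505172, 0.        , 0.        , 0.        , 0.        ]), 'R': array([[ 0.99878246, -0.04497731,  0.02026423],
       [-0.02031198, -0.74928578, -0.66193523],
       [ 0.04495576,  0.66071769, -0.74928707]]), 't': array([-0.57643884,  0.09047997,  1.39715073])}
top {'fx': 446.2910960857032, 'fy': 446.2910960857032, 'cx': 253.6210083790288, 'cy': 193.73372408281566, 'distortion': array([-0.10427324,  0.        ,  0.        ,  0.        ,  0.        ]), 'R': array([[ 0.01439061, -0.99989316, -0.00256369],
       [-0.99310378, -0.01399445, -0.11640032],
       [ 0.11635201,  0.00422109, -0.99319907]]), 't': array([-0.03616154,  0.59715719,  1.43089731])}
```

View pics/side0.png

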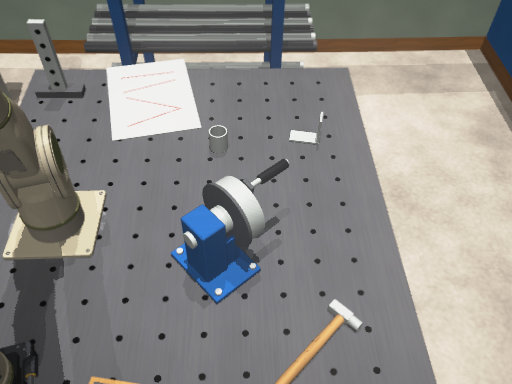

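View pics/top0.png

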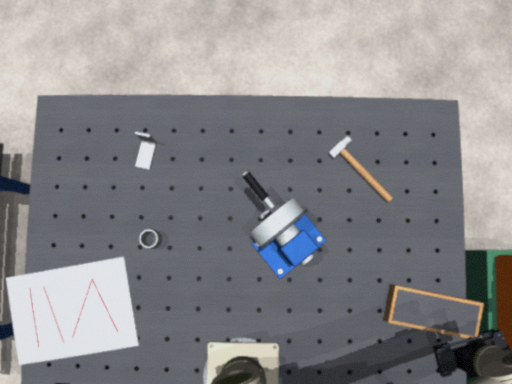

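```bash
python3 - <<'E'
import cv2,numpy as np
a=cv2.imread("pics/side0.png")[150:310,160:300]; b=cv2.imread("pics/top0.png")[160:290,230:340]
a=cv2.resize(a,None,fx=3.7,fy=3.7,interpolation=2)[:592,:]; b=cv2.resize(b,None,fx=2.5,fy=2.5,interpolation=2)
o=np.zeros((592,800,3),np.uint8);o[:,:a.shape[1]]=a; o[:b.shape[0],520:795]=b
cv2.imwrite("pics/z.png",o)
E
```

```text
(no output)
```

View pics/z.png

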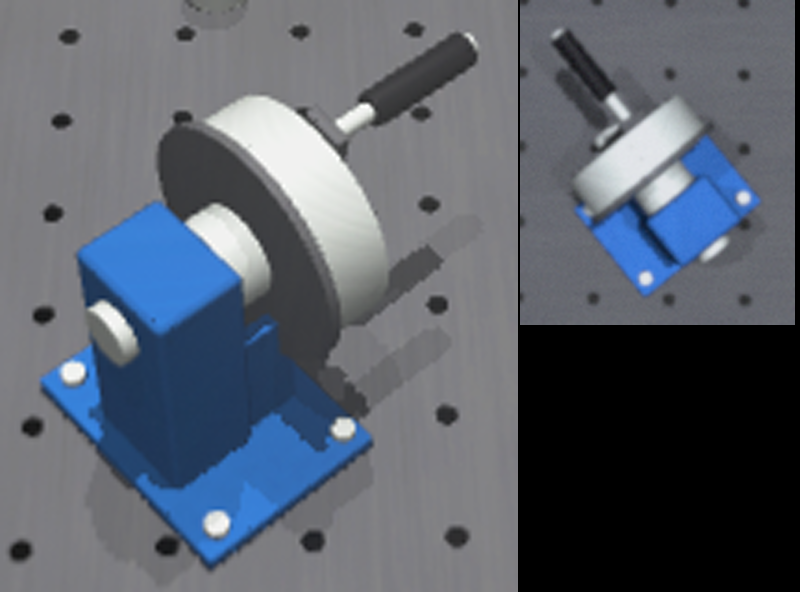

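```bash
cat >h.py <<'E'
import numpy as np,cv2
from bench import r,eyes
from scipy.optimize import least_squares
C={n:eyes.calibration(n) for n in("side","top")}
def proj(n,X):
    c=C[n];K=np.array([[c['fx'],0,c['cx']],[0,c['fy'],c['cy']],[0,0,1]])
    return cv2.projectPoints(np.float64(X).reshape(-1,1,3),cv2.Rodrigues(c['R'])[0],c['t'],K,c['distortion'])[0].reshape(-1,2)
def ground(n,p,z=0.):
    return least_squares(lambda q:(proj(n,[q[0],q[1],z])-p).ravel(),[.5,0]).x
def stand(p): # x,y,yaw -> fn
    c,s=np.cos(p[2]),np.sin(p[2])
    return lambda v:np.array([p[0]+c*v[0]-s*v[1],p[1]+s*v[0]+c*v[1],v[2]])
def hnd(p,q,d): return stand(p)([-d,.07*np.sin(q),.165+.07*np.cos(q)])
E
python3 - <<'E'
from h import *
obs=[("side",.205,(286.5,161.4)),("side",.115,(260.8,179.7)),("top",.205,(246.4,174.8)),("top",.115,(264.8,198.8))]
f=lambda v:np.concatenate([(proj(n,hnd(v[:3],v[3],d))-o).ravel() for n,d,o in obs])
for y in(-2.5,2.5,0.5,-0.5,3.6):
    s=least_squares(f,[.4,-.1,y,0.]);print(s.x,s.cost)
for n,p in(("side",(171.4,253)),("side",(217,303)),("side",(260.5,268.1)),("top",(280,278)),("top",(326,240.4)),("top",(252.8,244))): print(n,ground(n,p,.008))
E
```

```text
[ 4.75805284e-01 -1.36032672e-01 -2.44465610e+00  2.68625396e-05] 5.153862684840286
[ 4.75806792e-01 -1.36034473e-01  3.83852922e+00 -6.67918714e-06] 5.153862683963273
[ 4.75808467e-01 -1.36036473e-01 -2.44465609e+00 -4.39528744e-05] 5.153862686408122
[ 4.75806238e-01 -1.36033811e-01 -2.44465609e+00  5.66034984e-06] 5.15386268394676
[ 4.75805924e-01 -1.36033436e-01  3.83852922e+00  1.26307822e-05] 5.153862684111976
side [ 0.32759128 -0.11694354]
side [ 0.45295874 -0.27144638]
side [ 0.5664492  -0.17285742]
top [ 0.32328816 -0.11819945]
top [ 0.44836113 -0.26974637]
top [ 0.43343987 -0.02723363]
```

```bash
python3 - <<'E'
from h import *
obs=[("side",.205,(286.5,161.4)),("side",.115,(260.8,179.7)),("top",.205,(246.4,174.8)),("top",.115,(264.8,198.8))]
cor=[("side",(171.4,253),(.075,-.1)),("side",(217,303),(.075,.1)),("side",(260.5,268.1),(-.075,.1)),("top",(280,278),(.075,-.1)),("top",(326,240.4),(.075,.1))]
def f(v):
    a=[(proj(n,hnd(v[:3],v[3],d))-o).ravel() for n,d,o in obs]
    a+=[(proj(n,stand(v)([c[0]+v[4],c[1],.008]))-o).ravel() for n,o,c in cor]
    return np.concatenate(a)
for q in(-.3,.3):
    s=least_squares(f,[.47,-.13,3.84,q,0.]);print(s.x,s.cost,s.fun.round(1))
v=s.x
print("handle",hnd(v,v[3],.165),"spindle",stand(v)([-.165,0,.165]),"axis -x",-np.cos(v[2]),-np.sin(v[2]), "tip",hnd(v,v[3],.205))
E
```

```text
[ 0.46855806 -0.12687509  3.83435319  0.1546049   0.02941411] 7.151325488802457 [-1.   1.  -1.6 -0.2 -1.  -1.7  0.5 -1.3 -1.2 -0.1 -0.3 -0.3  0.4  0.6
 -0.5 -0.3  0.2 -1.1]
[ 0.46855806 -0.12687509  3.83435319  0.15460493  0.02941411] 7.151325488802013 [-1.   1.  -1.6 -0.2 -1.  -1.7  0.5 -1.3 -1.2 -0.1 -0.3 -0.3  0.4  0.6
 -0.5 -0.3  0.2 -1.1]
handle [ 0.60240757 -0.02979007  0.23416507] spindle [ 0.59552323 -0.02149556  0.165     ] axis -x 0.7694858931632675 0.6386638084491154 tip [ 0.63318701 -0.00424352  0.23416507]
```

```bash
python3 -m inch '{"translation":[[0,0,0.25],[0,0,0.5],[0,0,0.75],[0,0,1],[0,0,1],[0,0,1]],"rot":[[0,0,0.1],[0,0,0.2],[0,0,0.3],[0,0,0.43],[0,0,0.43],[0,0,0.43]],"jaw":[87,87,87,87,87,87]}' 10
python3 -m inch '{"translation":[[0.15,0.2,0],[0.38,0.48,0],[0.58,0.72,0],[0.76,0.97,0]],"rot":[[0,0,0],[0,0,0],[0,0,0],[0,0,0]],"jaw":[87,87,87,87]}'
python3 -m inch '{"translation":[[0.2,0.25,0],[0.38,0.48,0],[0.58,0.72,0],[0.76,0.97,0]],"rot":[[0,0,0],[0,0,0],[0,0,0],[0,0,0]],"jaw":[87,87,87,87]}'
python3 -m inch '{"translation":[[0.2,0.25,0],[0.38,0.48,0],[0.58,0.72,0],[0.76,0.97,0]],"rot":[[0,0,0],[0,0,0],[0,0,0],[0,0,0]],"jaw":[87,87,87,87]}'
python3 -m inch '{"translation":[[0.2,0.25,0],[0.38,0.48,0],[0.58,0.72,0],[0.76,0.97,0]],"rot":[[0,0,0],[0,0,0],[0,0,0],[0,0,0]],"jaw":[87,87,87,87]}'
```

```text
time: 0.7
ee_pos: [0.152, -0.6059, 0.3326]
eef_rot: [0.94, 0.34, -0.0, -0.001]
ft_force: [0.5, -0.0, -0.4]
width: 0.0869
time: 1.1
ee_pos: [0.2287, -0.5073, 0.3308]
eef_rot: [0.941, 0.34, -0.0, -0.002]
ft_force: [0.2, -1.5, 0.4]
width: 0.0872
time: 1.5
ee_pos: [0.3051, -0.4089, 0.3293]
eef_rot: [0.941, 0.339, -0.001, -0.003]
ft_force: [-0.3, -0.1, 0.3]
width: 0.087
time: 1.9
ee_pos: [0.3813, -0.3105, 0.3278]
eef_rot: [0.941, 0.338, -0.001, -0.004]
ft_force: [-0.4, 0.2, 0.1]
width: 0.087
time: 2.3
ee_pos: [0.4574, -0.2124, 0.3263]
eef_rot: [0.941, 0.337, -0.002, -0.005]
ft_force: [0.1, 0.3, 0.3]
width: 0.0871
```

```bash

python3 -m inch '{"translation":[[0.2,0.25,0.05],[0.38,0.48,0.1],[0.58,0.72,0.15],[0.76,0.97,0.2]],"rot":[[0,0,0],[0,0,0],[0,0,0],[0,0,0]],"jaw":[87,87,87,87]}'
python3 -m inch '{"translation":[[0.2,0.25,0],[0.4,0.48,0],[0.6,0.7,0],[0.74,0.9,0],[0.74,0.9,0],[0.74,0.9,0]],"rot":[[0,0,0],[0,0,0],[0,0,0],[0,0,0],[0,0,0],[0,0,0]],"jaw":[87,87,87,87,87,87]}'
python3 - <<'E'
from h import *
print(r.read_state()['ee_pos'],r.read_state()['eef_rot'])
a=eyes.camera("side")[60:260,180:400];b=eyes.camera("top")[100:300,170:390]
cv2.imwrite("pics/g1.png",np.hstack([cv2.resize(x,(398,400)) for x in(a,b)]))
E
```

```text
time: 2.7
ee_pos: [0.5336, -0.1144, 0.3449]
eef_rot: [0.942, 0.336, -0.003, -0.005]
ft_force: [0.3, 0.5, 0.0]
width: 0.087
time: 3.3
ee_pos: [0.6073, -0.0242, 0.3434]
eef_rot: [0.942, 0.336, -0.004, -0.006]
ft_force: [-0.7, -0.7, -0.1]
width: 0.0872
[ 0.60730117 -0.02420128  0.34344079] [ 0.94182946  0.33601844 -0.00383929 -0.00584221]
```

View pics/g1.png

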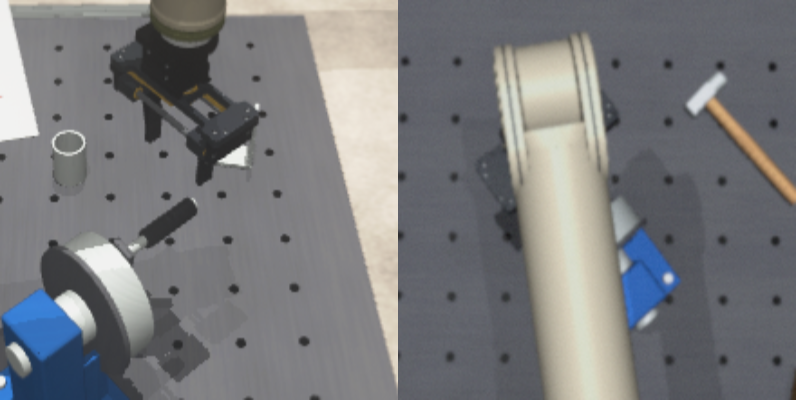

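```bash

python3 -m inch '{"translation":[[0,0,-0.25],[0,0,-0.5],[0,0,-0.75],[0,0,-1]],"rot":[[0,0,0],[0,0,0],[0,0,0],[0,0,0]],"jaw":[87,87,87,87]}'
python3 -m inch '{"translation":[[0,0,-0.08],[0,0,-0.17],[0,0,-0.17]],"rot":[[0,0,0],[0,0,0],[0,0,0]],"jaw":[87,87,87]}'
python3 -m inch '{"translation":[[0,0,0],[0,0,0],[0,0,0],[0,0,0],[0,0,0],[0,0,0],[0,0,0],[0,0,0]],"rot":[[0,0,0],[0,0,0],[0,0,0],[0,0,0],[0,0,0],[0,0,0],[0,0,0],[0,0,0]],"jaw":[10,10,10,10,10,10,10,10]}' 40
python3 - <<'E'
from h import *
s=r.read_state();print(s['ee_pos'],s['torque'])
a=eyes.camera("side")[60:260,180:400]
cv2.imwrite("pics/g2.png",cv2.resize(a,(550,500)))
E
```

```text
time: 3.8
ee_pos: [0.6066, -0.0272, 0.2433]
eef_rot: [0.943, 0.334, -0.004, -0.005]
ft_force: [0.4, -0.1, 1.1]
width: 0.0867
time: 4.1
ee_pos: [0.6064, -0.0279, 0.2261]
eef_rot: [0.943, 0.333, -0.004, -0.005]
ft_force: [-0.1, -0.3, 0.3]
width: 0.0869
time: 4.9
ee_pos: [0.6064, -0.0278, 0.2261]
eef_rot: [0.943, 0.333, -0.004, -0.005]
ft_force: [0.7, -0.9, -0.4]
width: 0.0308
[ 0.60635002 -0.0278495   0.22605808] [-0.01809098  0.02489161 -0.01983211]
```

View pics/g2.png

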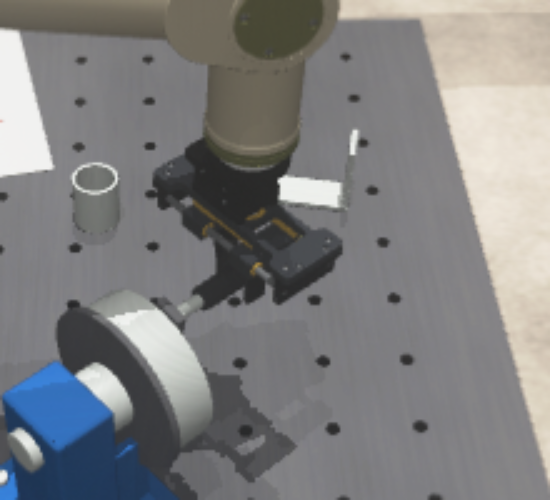

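```bash

python3 -m inch '{"translation":[[0,0,0],[0,0,0],[0,0,0],[0,0,0]],"rot":[[0,0,0],[0,0,0],[0,0,0],[0,0,0]],"jaw":[10,10,10,10]}' 40
cat >plan.py <<'E'
from h import *
import sys,json
yaw=3.83435
X=np.array([np.cos(yaw),np.sin(yaw),0]);Y=np.array([-np.sin(yaw),np.cos(yaw),0]);Z=np.array([0,0,1.])
try: S0=np.array(json.load(open("sp.json")))
except Exception: S0=np.array([.46856,-.12688,.165])
ax0=-.172
S=S0+ax0*X
def polar(p):
    g=np.array(p)+[0,0,.008]-S
    return np.arctan2(g@Y,g@Z),np.hypot(g@Y,g@Z),g@X
if __name__=="__main__":
    dq=float(sys.argv[1]);n=int(sys.argv[2]);calls=int(sys.argv[3])
    s=r.read_state();p=s['ee_pos'];q,rad,dx=polar(p)
    print("t",s['time'],"q",q.round(3),"rad",rad.round(4),"dx",dx.round(4),"f y,z,x",[float((s['ft_force']@v).round(2)) for v in(Y,Z,X)],s['width'])
    for c in range(calls):
        L=[]
        for i in range(1,n+1):
            T=S+.07*(np.sin(q+i*dq)*Y+np.cos(q+i*dq)*Z)-[0,0,.008]
            L.append(((T-p)*10).round(2).tolist())
        print(json.dumps(L)); p=T;q+=n*dq
E
python3 plan.py .1 4 4
```

```text
time: 5.35
ee_pos: [0.606, -0.0273, 0.226]
eef_rot: [0.943, 0.334, -0.004, -0.005]
ft_force: [-4.2, 3.7, 2.1]
width: 0.0251
t 5.35 q 0.16 rad 0.0699 dx 0.0026 f y,z,x [-5.46, 2.05, 0.86] 0.025135330094068636
[[0.06, -0.04, -0.01], [0.11, -0.09, -0.03], [0.15, -0.14, -0.06], [0.19, -0.18, -0.1]]
[[0.04, -0.04, -0.04], [0.07, -0.08, -0.09], [0.1, -0.12, -0.14], [0.13, -0.16, -0.19]]
[[0.02, -0.03, -0.06], [0.04, -0.05, -0.12], [0.06, -0.07, -0.19], [0.07, -0.09, -0.26]]
[[0.01, -0.01, -0.07], [0.01, -0.01, -0.14], [0.01, -0.01, -0.21], [0.0, -0.0, -0.28]]
```

```bash
cat >log.py <<'E'
from plan import *
s=r.read_state();open("log.jsonl","a").write(json.dumps([float(s['time']),list(map(float,s['ee_pos'])),list(map(float,s['ft_force'])),float(np.abs(s['joint_vel']).max())])+"\n")
q,rad,dx=polar(s['ee_pos']);f=s['ft_force'];t=np.cos(q)*Y-np.sin(q)*Z;n=np.sin(q)*Y+np.cos(q)*Z
print("t %.2f q %.3f rad %.4f dx %.4f  Ft %.2f Fr %.2f Fx %.2f w %.4f"%(s['time'],q,rad,dx,f@t,f@n,f@X,s['width']))
E
python3 -m inch '{"translation":[[0.06,-0.04,-0.01],[0.11,-0.09,-0.03],[0.15,-0.14,-0.06],[0.19,-0.18,-0.1]],"rot":[[0,0,0],[0,0,0],[0,0,0],[0,0,0]],"jaw":[10,10,10,10]}' 40 >/dev/null; python3 log.py
python3 -m inch '{"translation":[[0.04,-0.04,-0.04],[0.07,-0.08,-0.09],[0.1,-0.12,-0.14],[0.13,-0.16,-0.19]],"rot":[[0,0,0],[0,0,0],[0,0,0],[0,0,0]],"jaw":[10,10,10,10]}' >/dev/null; python3 log.py
python3 plan.py .1 4 4
```

```text
t 5.75 q 0.571 rad 0.0696 dx 0.0025  Ft -9.06 Fr 3.27 Fx 14.79 w 0.0251
t 6.15 q 0.970 rad 0.0696 dx 0.0027  Ft -7.60 Fr -6.97 Fx 2.37 w 0.0250
t 6.15 q 0.97 rad 0.0696 dx 0.0027 f y,z,x [-10.04, 2.33, 2.37] 0.02502311868198673
[[0.05, -0.01, -0.06], [0.07, -0.04, -0.12], [0.08, -0.06, -0.19], [0.09, -0.07, -0.25]]
[[0.01, -0.01, -0.07], [0.01, -0.01, -0.14], [0.01, -0.01, -0.21], [0.0, -0.0, -0.28]]
[[-0.01, 0.01, -0.07], [-0.03, 0.03, -0.13], [-0.05, 0.06, -0.2], [-0.07, 0.08, -0.26]]
[[-0.03, 0.03, -0.06], [-0.06, 0.07, -0.11], [-0.09, 0.11, -0.15], [-0.13, 0.15, -0.19]]
```

```bash
sed -i 's/ax0=-.172/ax0=-.1693/' plan.py
python3 -m inch '{"translation":[[0.03,-0.03,-0.06],[0.05,-0.06,-0.12],[0.06,-0.08,-0.19],[0.07,-0.09,-0.25]],"rot":[[0,0,0],[0,0,0],[0,0,0],[0,0,0]],"jaw":[10,10,10,10]}' >/dev/null; python3 log.py
python3 -m inch '{"translation":[[0.01,-0.01,-0.07],[0.01,-0.01,-0.14],[0.01,-0.01,-0.21],[0,0,-0.28]],"rot":[[0,0,0],[0,0,0],[0,0,0],[0,0,0]],"jaw":[10,10,10,10]}' >/dev/null; python3 log.py
python3 plan.py .1 4 4
```

```text
t 6.55 q 1.367 rad 0.0695 dx 0.0001  Ft -5.02 Fr -5.28 Fx 1.21 w 0.0252
t 6.95 q 1.776 rad 0.0695 dx 0.0000  Ft -2.79 Fr -4.49 Fx 1.14 w 0.0248
t 6.95 q 1.776 rad 0.0695 dx 0.0 f y,z,x [-3.83, 3.64, 1.14] 0.02483670056777938
[[-0.01, 0.01, -0.07], [-0.02, 0.03, -0.13], [-0.04, 0.05, -0.2], [-0.07, 0.08, -0.26]]
[[-0.03, 0.03, -0.06], [-0.06, 0.07, -0.11], [-0.09, 0.11, -0.15], [-0.13, 0.15, -0.19]]
[[-0.04, 0.05, -0.03], [-0.08, 0.1, -0.06], [-0.12, 0.15, -0.08], [-0.17, 0.2, -0.1]]
[[-0.04, 0.05, -0.01], [-0.09, 0.11, -0.01], [-0.13, 0.16, -0.0], [-0.18, 0.21, 0.01]]
```

```bash

python3 -m inch '{"translation":[[-0.01,0.01,-0.07],[-0.02,0.03,-0.13],[-0.04,0.05,-0.2],[-0.07,0.08,-0.26]],"rot":[[0,0,0],[0,0,0],[0,0,0],[0,0,0]],"jaw":[10,10,10,10]}' >/dev/null; python3 log.py
python3 -m inch '{"translation":[[-0.03,0.03,-0.06],[-0.06,0.07,-0.11],[-0.09,0.11,-0.15],[-0.13,0.15,-0.19]],"rot":[[0,0,0],[0,0,0],[0,0,0],[0,0,0]],"jaw":[10,10,10,10]}' >/dev/null; python3 log.py
python3 -m inch '{"translation":[[-0.04,0.05,-0.03],[-0.08,0.1,-0.06],[-0.12,0.15,-0.08],[-0.17,0.2,-0.1]],"rot":[[0,0,0],[0,0,0],[0,0,0],[0,0,0]],"jaw":[10,10,10,10]}' >/dev/null; python3 log.py
python3 plan.py .1 4 4
```

```text
t 7.35 q 2.189 rad 0.0696 dx 0.0000  Ft -1.65 Fr -7.77 Fx 0.96 w 0.0249
t 7.75 q 2.578 rad 0.0698 dx 0.0000  Ft -1.76 Fr -7.69 Fx -0.43 w 0.0250
t 8.15 q 2.985 rad 0.0700 dx 0.0000  Ft -1.97 Fr -3.33 Fx -1.98 w 0.0252
t 8.15 q 2.985 rad 0.07 dx 0.0 f y,z,x [1.43, 3.6, -1.98] 0.025181501203860937
[[-0.04, 0.05, -0.01], [-0.09, 0.11, -0.01], [-0.13, 0.16, -0.0], [-0.18, 0.21, 0.01]]
[[-0.04, 0.05, 0.02], [-0.08, 0.1, 0.05], [-0.12, 0.15, 0.08], [-0.16, 0.19, 0.12]]
[[-0.03, 0.04, 0.04], [-0.07, 0.08, 0.09], [-0.09, 0.11, 0.15], [-0.12, 0.14, 0.21]]
[[-0.02, 0.02, 0.06], [-0.04, 0.04, 0.13], [-0.05, 0.06, 0.19], [-0.06, 0.07, 0.26]]
```

```bash

python3 -m inch '{"translation":[[-0.04,0.05,-0.01],[-0.09,0.11,-0.01],[-0.13,0.16,0],[-0.18,0.21,0.01]],"rot":[[0,0,0],[0,0,0],[0,0,0],[0,0,0]],"jaw":[10,10,10,10]}' >/dev/null; python3 log.py
python3 -m inch '{"translation":[[-0.04,0.05,0.02],[-0.08,0.1,0.05],[-0.12,0.15,0.08],[-0.16,0.19,0.12]],"rot":[[0,0,0],[0,0,0],[0,0,0],[0,0,0]],"jaw":[10,10,10,10]}' >/dev/null; python3 log.py
python3 -m inch '{"translation":[[-0.03,0.04,0.04],[-0.07,0.08,0.09],[-0.09,0.11,0.15],[-0.12,0.14,0.21]],"rot":[[0,0,0],[0,0,0],[0,0,0],[0,0,0]],"jaw":[10,10,10,10]}' >/dev/null; python3 log.py
python3 -m inch '{"translation":[[-0.02,0.02,0.06],[-0.04,0.04,0.13],[-0.05,0.06,0.19],[-0.06,0.07,0.26]],"rot":[[0,0,0],[0,0,0],[0,0,0],[0,0,0]],"jaw":[10,10,10,10]}' >/dev/null; python3 log.py
python3 plan.py .1 4 4
```

```text
t 8.55 q -2.894 rad 0.0702 dx 0.0000  Ft -2.79 Fr -1.75 Fx -3.50 w 0.0248
t 8.95 q -2.489 rad 0.0704 dx -0.0000  Ft -4.99 Fr 1.61 Fx -4.33 w 0.0247
t 9.35 q -2.083 rad 0.0706 dx 0.0000  Ft -8.07 Fr -2.16 Fx -4.08 w 0.0250
t 9.75 q -1.689 rad 0.0708 dx 0.0000  Ft -9.15 Fr -7.51 Fx -5.98 w 0.0249
t 9.75 q -1.689 rad 0.0708 dx 0.0 f y,z,x [8.54, -8.2, -5.98] 0.024900222016314325
[[0.0, -0.0, 0.07], [0.0, -0.0, 0.14], [0.01, -0.01, 0.21], [0.02, -0.02, 0.28]]
[[0.01, -0.02, 0.07], [0.03, -0.04, 0.13], [0.06, -0.07, 0.19], [0.08, -0.1, 0.25]]
[[0.03, -0.04, 0.05], [0.06, -0.08, 0.1], [0.1, -0.12, 0.14], [0.14, -0.17, 0.18]]
[[0.04, -0.05, 0.03], [0.08, -0.1, 0.05], [0.13, -0.15, 0.07], [0.17, -0.21, 0.08]]
```

```bash

python3 -m inch '{"translation":[[0,0,0.07],[0,0,0.14],[0.01,-0.01,0.21],[0.01,-0.02,0.28]],"rot":[[0,0,0],[0,0,0],[0,0,0],[0,0,0]],"jaw":[10,10,10,10]}' >/dev/null; python3 log.py
python3 -m inch '{"translation":[[0.01,-0.02,0.07],[0.03,-0.04,0.13],[0.06,-0.07,0.19],[0.08,-0.1,0.25]],"rot":[[0,0,0],[0,0,0],[0,0,0],[0,0,0]],"jaw":[10,10,10,10]}' >/dev/null; python3 log.py
python3 -m inch '{"translation":[[0.03,-0.04,0.05],[0.06,-0.08,0.1],[0.1,-0.12,0.14],[0.14,-0.17,0.18]],"rot":[[0,0,0],[0,0,0],[0,0,0],[0,0,0]],"jaw":[10,10,10,10]}' >/dev/null; python3 log.py
python3 -m inch '{"translation":[[0.04,-0.05,0.03],[0.08,-0.1,0.05],[0.13,-0.15,0.07],[0.17,-0.21,0.08]],"rot":[[0,0,0],[0,0,0],[0,0,0],[0,0,0]],"jaw":[10,10,10,10]}' >/dev/null; python3 log.py
python3 - <<'E'
from plan import *
D=[json.loads(l) for l in open("log.jsonl")]
P=np.array([d[1] for d in D]);y=(P-S)@Y;z=(P-S)@Z+.008
c=least_squares(lambda v:np.hypot(y-v[0],z-v[1])-v[2],[0,0,.07]);print("circle",c.x.round(4),c.fun.std())
E
python3 plan.py .1 4 4
```

```text
t 10.15 q -1.293 rad 0.0708 dx 0.0001  Ft -11.22 Fr -14.30 Fx -10.56 w 0.0248
t 10.55 q -0.914 rad 0.0708 dx 0.0001  Ft -12.21 Fr -19.37 Fx -11.07 w 0.0251
t 10.95 q -0.565 rad 0.0705 dx 0.0001  Ft -12.54 Fr -8.26 Fx -3.56 w 0.0250
t 11.35 q -0.221 rad 0.0699 dx -0.0000  Ft -11.91 Fr 12.54 Fx 3.07 w 0.0250
circle [-0.0007 -0.      0.0701] 0.00011596862895882607
t 11.35 q -0.221 rad 0.0699 dx -0.0 f y,z,x [-14.36, 9.63, 3.07] 0.025025866307159705
[[0.04, -0.05, 0.01], [0.09, -0.11, 0.02], [0.13, -0.16, 0.02], [0.18, -0.21, 0.01]]
[[0.04, -0.05, -0.02], [0.09, -0.1, -0.04], [0.13, -0.15, -0.07], [0.17, -0.2, -0.1]]
[[0.04, -0.04, -0.04], [0.07, -0.08, -0.09], [0.1, -0.12, -0.14], [0.13, -0.15, -0.2]]
[[0.02, -0.03, -0.06], [0.04, -0.05, -0.12], [0.06, -0.07, -0.19], [0.07, -0.08, -0.26]]
```

```bash
python3 - <<'E'
from plan import *
json.dump((S0-.0007*Y).tolist(),open("sp.json","w"))
E
python3 plan.py .1 4 4
python3 -m inch '{"translation":[[0.04,-0.05,0.01],[0.09,-0.11,0.02],[0.13,-0.16,0.02],[0.18,-0.21,0.01]],"rot":[[0,0,0],[0,0,0],[0,0,0],[0,0,0]],"jaw":[10,10,10,10]}' >/dev/null; python3 log.py
python3 -m inch '{"translation":[[0.04,-0.05,-0.02],[0.09,-0.1,-0.04],[0.13,-0.15,-0.07],[0.17,-0.2,-0.1]],"rot":[[0,0,0],[0,0,0],[0,0,0],[0,0,0]],"jaw":[10,10,10,10]}' >/dev/null; python3 log.py
python3 -m inch '{"translation":[[0.04,-0.04,-0.04],[0.07,-0.08,-0.09],[0.1,-0.12,-0.14],[0.13,-0.15,-0.2]],"rot":[[0,0,0],[0,0,0],[0,0,0],[0,0,0]],"jaw":[10,10,10,10]}' >/dev/null; python3 log.py
cat >fit.py <<'E'
from plan import *
D=[json.loads(l) for l in open("log.jsonl")]
q=np.array([polar(d[1])[0] for d in D]);F=np.array([d[2] for d in D])
dr=np.sign([np.angle(np.exp(1j*(q[i]-q[max(i-1,0)]))) for i in range(len(q))]);dr[0]=1
Ft=np.cos(q)*(F@Y)-np.sin(q)*(F@Z)
# weight at angle q+b from up; gravity torque about axis ~ A sin(q+b); hand supplies drag*dr - A sin(q+b); Ft=-hand
f=lambda v,m=slice(None):(v[0]*-dr+v[1]*np.sin(q+v[2])+v[3]*np.cos(q)+v[4]*np.sin(q)-Ft)
g=lambda v:np.r_[f([v[0],v[1],v[2],0,0])]
for loss in("linear","soft_l1"):
    s=min((least_squares(g,[6.5,4.8,b],loss=loss) for b in(0,2,4)),key=lambda s:s.cost*1+ (100 if s.x[1]<0 else 0))
    cov=np.linalg.inv(s.jac.T@s.jac)*s.fun.var()
    b=s.x[2]; print(s.x.round(3),"sd b",cov[2,2]**.5,"target q",np.angle(np.exp(1j*(np.pi-b))),s.fun.round(1))
E
python3 fit.py; python3 plan.py .1 4 4
```

```text
t 11.35 q -0.211 rad 0.0698 dx -0.0 f y,z,x [-14.36, 9.63, 3.07] 0.025025866307159705
[[0.04, -0.05, 0.01], [0.09, -0.11, 0.02], [0.13, -0.16, 0.02], [0.18, -0.21, 0.01]]
[[0.04, -0.05, -0.02], [0.09, -0.1, -0.04], [0.13, -0.15, -0.07], [0.16, -0.2, -0.11]]
[[0.04, -0.04, -0.04], [0.07, -0.08, -0.09], [0.1, -0.12, -0.14], [0.13, -0.15, -0.2]]
[[0.02, -0.03, -0.06], [0.04, -0.05, -0.12], [0.06, -0.07, -0.19], [0.07, -0.08, -0.26]]
t 11.75 q 0.136 rad 0.0699 dx -0.0000  Ft -9.88 Fr 2.23 Fx 8.39 w 0.0246
t 12.15 q 0.515 rad 0.0698 dx -0.0000  Ft -9.56 Fr 3.14 Fx 5.22 w 0.0249
t 12.55 q 0.907 rad 0.0698 dx -0.0000  Ft -6.90 Fr 7.28 Fx 6.07 w 0.0251
[ 6.911  5.404 -0.97 ] sd b 0.024024622768176167 target q -2.1712622451584043 [ 0.1  0.7  0.2 -0.2 -0.1  0.3 -0.  -0.5 -0.2  0.7 -0.3  0.1  0.   0.2
  0.1 -1.   0.3 -0.3]
[ 6.916  5.429 -0.975] sd b 0.0264675992222907 target q -2.1668781048005243 [ 0.1  0.6  0.2 -0.2 -0.1  0.3  0.  -0.5 -0.2  0.7 -0.3  0.1  0.   0.1
  0.1 -1.1  0.2 -0.4]
t 12.55 q 0.907 rad 0.0698 dx -0.0 f y,z,x [1.49, 9.92, 6.07] 0.02506250115916672
[[0.03, -0.03, -0.06], [0.05, -0.06, -0.12], [0.07, -0.08, -0.18], [0.08, -0.1, -0.25]]
[[0.01, -0.01, -0.07], [0.01, -0.02, -0.14], [0.02, -0.02, -0.21], [0.01, -0.01, -0.28]]
[[-0.01, 0.01, -0.07], [-0.02, 0.03, -0.14], [-0.04, 0.05, -0.2], [-0.06, 0.07, -0.26]]
[[-0.02, 0.03, -0.06], [-0.05, 0.06, -0.11], [-0.08, 0.1, -0.16], [-0.12, 0.14, -0.21]]
```

```bash
python3 plan.py -.1 4 4
```

```text
t 12.55 q 0.907 rad 0.0698 dx -0.0 f y,z,x [1.49, 9.92, 6.07] 0.02506250115916672
[[-0.03, 0.03, 0.05], [-0.06, 0.07, 0.1], [-0.1, 0.12, 0.15], [-0.13, 0.16, 0.18]]
[[-0.04, 0.05, 0.03], [-0.08, 0.1, 0.06], [-0.13, 0.15, 0.07], [-0.17, 0.2, 0.08]]
[[-0.04, 0.05, 0.0], [-0.09, 0.11, 0.0], [-0.13, 0.16, -0.01], [-0.18, 0.21, -0.03]]
[[-0.04, 0.05, -0.02], [-0.08, 0.1, -0.05], [-0.12, 0.15, -0.09], [-0.16, 0.19, -0.13]]
```

```bash

python3 -m inch '{"translation":[[-0.03,0.03,0.05],[-0.06,0.07,0.1],[-0.1,0.12,0.15],[-0.13,0.16,0.18]],"rot":[[0,0,0],[0,0,0],[0,0,0],[0,0,0]],"jaw":[10,10,10,10]}' >/dev/null; python3 log.py
python3 -m inch '{"translation":[[-0.04,0.05,0.03],[-0.08,0.1,0.06],[-0.13,0.15,0.07],[-0.17,0.2,0.08]],"rot":[[0,0,0],[0,0,0],[0,0,0],[0,0,0]],"jaw":[10,10,10,10]}' >/dev/null; python3 log.py
python3 -m inch '{"translation":[[-0.04,0.05,0],[-0.09,0.11,0],[-0.13,0.16,-0.01],[-0.18,0.21,-0.03]],"rot":[[0,0,0],[0,0,0],[0,0,0],[0,0,0]],"jaw":[10,10,10,10]}' >/dev/null; python3 log.py
python3 -m inch '{"translation":[[-0.04,0.05,-0.02],[-0.08,0.1,-0.05],[-0.12,0.15,-0.09],[-0.16,0.19,-0.13]],"rot":[[0,0,0],[0,0,0],[0,0,0],[0,0,0]],"jaw":[10,10,10,10]}' >/dev/null; python3 log.py
python3 fit.py; python3 plan.py -.1 4 4
```

```text
t 12.95 q 0.500 rad 0.0700 dx 0.0001  Ft 4.75 Fr -2.82 Fx 0.59 w 0.0247
t 13.35 q 0.093 rad 0.0700 dx 0.0001  Ft 3.01 Fr -4.98 Fx -3.26 w 0.0248
t 13.75 q -0.312 rad 0.0701 dx 0.0001  Ft 1.92 Fr -8.36 Fx -6.01 w 0.0250
t 14.15 q -0.709 rad 0.0703 dx 0.0001  Ft 1.27 Fr -15.61 Fx -8.29 w 0.0250
[ 6.932  5.393 -0.962] sd b 0.0211185122382267 target q -2.1795488677015626 [ 0.1  0.7  0.2 -0.2 -0.2  0.3 -0.  -0.5 -0.3  0.7 -0.3  0.1  0.   0.2
  0.1 -1.   0.3 -0.3 -0.2 -0.2 -0.1  0.3]
[ 6.942  5.41  -0.964] sd b 0.023106325556294747 target q -2.17731641607497 [ 0.1  0.7  0.2 -0.2 -0.2  0.3 -0.  -0.5 -0.3  0.7 -0.3  0.  -0.   0.1
  0.1 -1.   0.3 -0.3 -0.2 -0.2 -0.2  0.3]
t 14.15 q -0.709 rad 0.0703 dx 0.0001 f y,z,x [11.12, -11.02, -8.29] 0.02495361856291542
[[-0.03, 0.04, -0.05], [-0.06, 0.07, -0.1], [-0.09, 0.1, -0.16], [-0.11, 0.13, -0.22]]
[[-0.02, 0.02, -0.06], [-0.03, 0.04, -0.13], [-0.04, 0.05, -0.2], [-0.05, 0.06, -0.27]]
[[-0.0, 0.0, -0.07], [0.0, -0.0, -0.14], [0.01, -0.01, -0.21], [0.02, -0.03, -0.28]]
[[0.02, -0.02, -0.06], [0.04, -0.05, -0.13], [0.06, -0.08, -0.18], [0.09, -0.11, -0.24]]
```

```bash

python3 -m inch '{"translation":[[-0.03,0.04,-0.05],[-0.06,0.07,-0.1],[-0.09,0.1,-0.16],[-0.11,0.13,-0.22]],"rot":[[0,0,0],[0,0,0],[0,0,0],[0,0,0]],"jaw":[10,10,10,10]}' >/dev/null; python3 log.py
python3 -m inch '{"translation":[[-0.02,0.02,-0.06],[-0.03,0.04,-0.13],[-0.04,0.05,-0.2],[-0.05,0.06,-0.27]],"rot":[[0,0,0],[0,0,0],[0,0,0],[0,0,0]],"jaw":[10,10,10,10]}' >/dev/null; python3 log.py
python3 -m inch '{"translation":[[0,0,-0.07],[0,0,-0.14],[0.01,-0.01,-0.21],[0.02,-0.03,-0.28]],"rot":[[0,0,0],[0,0,0],[0,0,0],[0,0,0]],"jaw":[10,10,10,10]}' >/dev/null; python3 log.py
python3 -m inch '{"translation":[[0.02,-0.02,-0.06],[0.04,-0.05,-0.13],[0.06,-0.08,-0.18],[0.09,-0.11,-0.24]],"rot":[[0,0,0],[0,0,0],[0,0,0],[0,0,0]],"jaw":[10,10,10,10]}' >/dev/null; python3 log.py
python3 plan.py -.1 4 4
```

```text
t 14.55 q -1.105 rad 0.0701 dx 0.0000  Ft 1.63 Fr -5.96 Fx -1.77 w 0.0247
t 14.95 q -1.510 rad 0.0702 dx 0.0000  Ft 3.61 Fr -7.31 Fx -0.77 w 0.0254
t 15.35 q -1.915 rad 0.0702 dx 0.0000  Ft 6.01 Fr -5.72 Fx -0.43 w 0.0250
t 15.75 q -2.310 rad 0.0703 dx -0.0001  Ft 7.28 Fr -11.06 Fx 5.61 w 0.0250
t 15.75 q -2.31 rad 0.0703 dx -0.0001 f y,z,x [3.26, 12.83, 5.61] 0.024978009513778848
[[0.03, -0.04, -0.05], [0.07, -0.08, -0.09], [0.1, -0.13, -0.13], [0.14, -0.17, -0.16]]
[[0.04, -0.05, -0.03], [0.08, -0.1, -0.05], [0.13, -0.15, -0.06], [0.17, -0.21, -0.06]]
[[0.04, -0.05, 0.0], [0.09, -0.11, 0.01], [0.13, -0.16, 0.02], [0.18, -0.21, 0.05]]
[[0.04, -0.05, 0.03], [0.08, -0.1, 0.06], [0.12, -0.14, 0.1], [0.15, -0.18, 0.15]]
```

Another half turn onward, to complete the reverse data.

```bash

python3 -m inch '{"translation":[[0.03,-0.04,-0.05],[0.07,-0.08,-0.09],[0.1,-0.13,-0.13],[0.14,-0.17,-0.16]],"rot":[[0,0,0],[0,0,0],[0,0,0],[0,0,0]],"jaw":[10,10,10,10]}' >/dev/null; python3 log.py
python3 -m inch '{"translation":[[0.04,-0.05,-0.03],[0.08,-0.1,-0.05],[0.13,-0.15,-0.06],[0.17,-0.21,-0.06]],"rot":[[0,0,0],[0,0,0],[0,0,0],[0,0,0]],"jaw":[10,10,10,10]}' >/dev/null; python3 log.py
python3 -m inch '{"translation":[[0.04,-0.05,0],[0.09,-0.11,0.01],[0.13,-0.16,0.02],[0.18,-0.21,0.05]],"rot":[[0,0,0],[0,0,0],[0,0,0],[0,0,0]],"jaw":[10,10,10,10]}' >/dev/null; python3 log.py
python3 -m inch '{"translation":[[0.04,-0.05,0.03],[0.08,-0.1,0.06],[0.12,-0.14,0.1],[0.15,-0.18,0.15]],"rot":[[0,0,0],[0,0,0],[0,0,0],[0,0,0]],"jaw":[10,10,10,10]}' >/dev/null; python3 log.py
python3 fit.py; python3 plan.py .1 4 5
```

```text
t 16.15 q -2.687 rad 0.0703 dx -0.0001  Ft 9.54 Fr -13.48 Fx 6.20 w 0.0251
t 16.55 q -3.040 rad 0.0701 dx 0.0000  Ft 10.70 Fr -3.32 Fx 1.06 w 0.0250
t 16.95 q 2.922 rad 0.0697 dx 0.0001  Ft 12.71 Fr 16.10 Fx -0.42 w 0.0250
t 17.35 q 2.593 rad 0.0691 dx 0.0004  Ft 13.31 Fr 45.13 Fx -16.42 w 0.0249
[6.976 5.517 5.326] sd b 0.01997488421080047 target q -2.184844841653665 [ 0.1  0.7  0.2 -0.2 -0.1  0.4  0.  -0.5 -0.3  0.6 -0.4 -0.1 -0.2 -0.
 -0.  -1.1  0.2 -0.3 -0.2 -0.2 -0.2  0.2  0.5 -0.1 -0.5  0.4  0.1  0.4
 -0.6 -0.8]
[ 6.976  5.516 -0.958] sd b 0.02192859331624812 target q -2.1832515648584483 [ 0.1  0.7  0.2 -0.2 -0.1  0.4  0.  -0.5 -0.3  0.6 -0.4 -0.1 -0.2 -0.
 -0.  -1.1  0.2 -0.4 -0.2 -0.2 -0.2  0.2  0.5 -0.1 -0.5  0.4  0.1  0.4
 -0.6 -0.8]
t 17.35 q 2.593 rad 0.0691 dx 0.0004 f y,z,x [12.19, -45.44, -16.42] 0.02488141428924128
[[-0.03, 0.05, -0.04], [-0.07, 0.1, -0.07], [-0.12, 0.15, -0.09], [-0.16, 0.2, -0.1]]
[[-0.04, 0.05, -0.01], [-0.09, 0.11, -0.01], [-0.13, 0.16, 0.0], [-0.18, 0.21, 0.01]]
[[-0.04, 0.05, 0.02], [-0.08, 0.1, 0.05], [-0.12, 0.15, 0.08], [-0.16, 0.19, 0.12]]
[[-0.03, 0.04, 0.05], [-0.07, 0.08, 0.1], [-0.09, 0.11, 0.15], [-0.12, 0.14, 0.21]]
[[-0.02, 0.02, 0.06], [-0.04, 0.04, 0.13], [-0.05, 0.06, 0.2], [-0.06, 0.07, 0.26]]
```

```bash

python3 -m inch '{"translation":[[-0.03,0.05,-0.04],[-0.07,0.1,-0.07],[-0.12,0.15,-0.09],[-0.16,0.2,-0.1]],"rot":[[0,0,0],[0,0,0],[0,0,0],[0,0,0]],"jaw":[10,10,10,10]}' >/dev/null; python3 log.py
python3 -m inch '{"translation":[[-0.04,0.05,-0.01],[-0.09,0.11,-0.01],[-0.13,0.16,0.0],[-0.18,0.21,0.01]],"rot":[[0,0,0],[0,0,0],[0,0,0],[0,0,0]],"jaw":[10,10,10,10]}' >/dev/null; python3 log.py
python3 plan.py .1 4 3
```

```text
t 17.75 q 3.005 rad 0.0699 dx 0.0002  Ft -2.13 Fr -5.34 Fx 1.91 w 0.0246
t 18.15 q -2.887 rad 0.0701 dx 0.0002  Ft -3.12 Fr -9.33 Fx 0.70 w 0.0250
t 18.15 q -2.887 rad 0.0701 dx 0.0002 f y,z,x [5.37, 8.24, 0.7] 0.025042761719703918
[[-0.04, 0.05, 0.02], [-0.08, 0.1, 0.05], [-0.12, 0.15, 0.08], [-0.16, 0.19, 0.12]]
[[-0.03, 0.04, 0.05], [-0.07, 0.08, 0.1], [-0.09, 0.11, 0.15], [-0.12, 0.14, 0.21]]
[[-0.02, 0.02, 0.06], [-0.04, 0.04, 0.13], [-0.05, 0.06, 0.2], [-0.06, 0.07, 0.26]]
```

```bash

python3 -m inch '{"translation":[[-0.04,0.05,0.02],[-0.08,0.1,0.05],[-0.12,0.15,0.08],[-0.16,0.19,0.12]],"rot":[[0,0,0],[0,0,0],[0,0,0],[0,0,0]],"jaw":[10,10,10,10]}' >/dev/null; python3 log.py
cp log.jsonl l.bak; python3 -m inch '{"translation":[[-0.03,0.04,0.05],[-0.07,0.08,0.1],[-0.09,0.11,0.15],[-0.09,0.11,0.15],[-0.09,0.11,0.15],[-0.09,0.11,0.15]],"rot":[[0,0,0],[0,0,0],[0,0,0],[0,0,0],[0,0,0],[0,0,0]],"jaw":[10,10,10,10,10,10]}' >/dev/null; python3 log.py; mv l.bak log.jsonl
python3 fit.py
python3 - <<'E'
from plan import *
D=[json.loads(l) for l in open("log.jsonl")]
P=np.array([d[1] for d in D]);y=(P-S)@Y;z=(P-S)@Z+.008
c=least_squares(lambda v:np.hypot(y-v[0],z-v[1])-v[2],[0,0,.07]);print("circle",c.x.round(4),c.fun.std())
E
```

```text
t 18.55 q -2.493 rad 0.0701 dx 0.0002  Ft -4.97 Fr -4.57 Fx -2.77 w 0.0246
t 19.15 q -2.187 rad 0.0702 dx 0.0001  Ft 6.23 Fr -4.71 Fx 3.81 w 0.0248
[6.956 5.523 5.32 ] sd b 0.018088810958534512 target q -2.178800854223444 [ 0.1  0.7  0.2 -0.2 -0.1  0.4  0.  -0.5 -0.3  0.6 -0.4 -0.1 -0.1  0.
 -0.  -1.1  0.2 -0.4 -0.3 -0.3 -0.3  0.2  0.5 -0.1 -0.5  0.4  0.1  0.4
 -0.6 -0.8  0.1 -0.2 -0.3]
[ 6.955  5.521 -0.965] sd b 0.019736281839180858 target q -2.1766042042337688 [ 0.1  0.7  0.2 -0.2 -0.1  0.4  0.  -0.5 -0.2  0.6 -0.4 -0.1 -0.1  0.
 -0.  -1.1  0.2 -0.4 -0.3 -0.3 -0.3  0.2  0.5 -0.1 -0.5  0.4  0.1  0.5
 -0.6 -0.8  0.1 -0.2 -0.3]
circle [-0.0001  0.      0.07  ] 0.00021345287420481503
```

```bash

python3 -m inch '{"translation":[[0,0,0],[0,0,0],[0,0,0],[0,0,0],[0,0,0],[0,0,0]],"rot":[[0,0,0],[0,0,0],[0,0,0],[0,0,0],[0,0,0],[0,0,0]],"jaw":[10,10,10,10,10,10]}' >/dev/null; python3 plan.py .1 1 1
python3 - <<'E'
from h import *
cv2.imwrite("pics/g3.png",cv2.resize(eyes.camera("side")[60:300,160:420],(780,600)[:2]))
E
```

```text
t 19.75 q -2.186 rad 0.0702 dx 0.0001 f y,z,x [2.79, 4.96, 1.32] 0.024866443238824473
[[-0.02, 0.03, 0.06]]
```

View pics/g3.png

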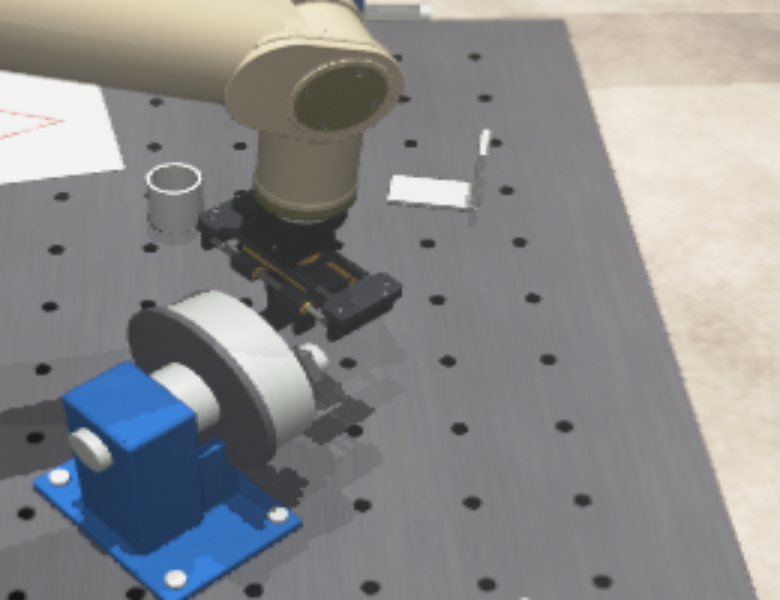

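The picture shows the boss end of the bar at upper right (315,357), so the handle end is at lower left, as expected. The gripper still holds the handle, and the pipe stub and bracket have not moved.

```bash
python3 -c "
from bench import r
print(r.close_job())"
```

```text
the job is handed in; nothing more can be done
None
```

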